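# Set the pastry warmer's timer without shifting its heat ring

### The job

Warm the two buns for 20 minutes: shut the warmer's clear hood over them, then press the small white inner knob of the double control down just far enough to free it, turn it clockwise to the green dot and let it spring fully up there. The heat is already right, so the black ring round the knob must not turn along; press gently, feel how deep it goes, never force it while it is still locked, and do not push the card reader, the red tin or the price card about.

Things in the scene. Friction and masses are not known exactly. Their poses are not given: they have to be found in the camera images.
- warmer: Pastry warmer, a steel box 240 deep (x) x 370 wide (y) x 62 high, fixed. Origin: middle of the underside; x to its back, y to its left, z up. On top at the left a hot plate with two buns and a clear hood, at the right a grey control panel (top at z 64) with a double control, axis at x -22, y -130: black outer ring, white inner knob
- green_dot (a point): Green dot (20 minutes) on the control panel, 41 from the control's axis, 40 degrees right of the warmer's +x seen from the axis. A yellow dot (10 minutes) lies straight at +x, a white one (off) 40 degrees left of +x. Orange and white ticks on the front side are the ring's heat scale
- hood (a joint): Hood angle, rad: 0 shut, grows as it opens upward and back; starts from 0.65 to 0.95. Stiff hinge: it stays where it is left; closing takes about 1 to 3 N at the handle
- hood_hinge (a point): Middle of the hinge line, along the hood's lower back edge. The hood is a clear box 214 deep x 224 wide x 66 high, open below. The axes turn with the hood: x from its front to the hinge, y along the hinge to the warmer's left, z to its top
- hood_handle (a point): Middle of the hood's handle: a round wooden bar 12 thick, 110 long along the hood's y, on a post at each end, 40 in front of the hood's front wall; 254 before the hinge (x) and 56 above it (z). The axes turn with the hood
- heat_ring (a joint): Angle of the black outer ring (heat), rad, clockwise from above positive; starts from -0.9 to 0.9. About 0.03 N m turns it; it stays where it is left
- ring_mark (a point): Orange pointer on the ring's top, 28 from its axis. The ring is 60 in diameter, ribbed; its top is 14.5 above the control panel
- timer (a joint): Angle of the white inner knob, rad, clockwise from above positive: 0 off (white dot), 0.70 yellow, 1.40 green dot. It stands in a notch at each, with 0.08 rad of play, and cannot turn out of it until pressed down; then it turns lightly (0.02 N m). Let go within 0.08 rad of a notch it springs up into it, elsewhere it stays down
- knob_grip (a point): Middle of the knob's grip, an upright bar 31 long (x, to the pointer) x 12 wide (y) x 26 high, top 13 above this point. On the control's axis; knob up: 20 above the ring's top. Spring 3 N, growing 0.2 N per mm. Pressing 2 to 11 mm frees it: how far cannot be seen; 1 mm deeper it bottoms hard on the ring's hub, and with over 3 N there (beyond the spring) the ring turns with it
- index_plate: Notched plate inside the housing under the control, unseen, fixed to the warmer; origin on the control's axis, 0.5 above the panel. Its three notches hold the knob's blade
- timer_foot: Blade and foot of the knob inside the housing, unseen; they move with the knob, and stand in a notch of the index plate until the knob is pressed. More than 0.4 N m on the knob while it is held there (20 N on the plate) damages it
- knob_pointer (a point): Pointer end of the knob's grip, 15.5 from the axis, as high as knob_grip; a red line runs to it
- card_reader: Black payment terminal 155 (x) x 72 x 24 lying at the right. Origin: middle of the underside
- price_card: Price card in a wooden block, 28 x 100 (y) x 70 high, before the croissant basket at the left. Origin: middle of the underside
- tip_tin: Red tin box 91 (x) x 124 (y) x 65 high, right of the warmer. Origin: middle of the underside

How it is judged (in metres and radians):
On the way, in this order (a step that is already met when the one before it is completed fails the run):
1. the hood is shut over the buns (within 0.03 rad) (value of joint hood below 0.03 rad), for 0.2 s.
2. the timer knob stands at the green dot, sprung up in its notch (value of joint timer between 1.29 and 1.5 rad and z of knob_grip in the frame of warmer above 0.097 m), for 0.2 s.
At the end, for the whole second after the job is handed in: The hood is shut within 0.03 rad, the timer knob stands within about 0.1 rad of the green dot's angle (1.29 to 1.50 rad) and is sprung up to within 1.5 mm of its full height, at rest, and the outer ring's pointer is within 2.5 mm (5 degrees) of where it was (all of step 2 and value of joint hood below 0.03 rad and distance of ring_mark from where it was at the start of the episode below 0.0025 m and not (velocity of joint timer above 0.05 rad/s)); the robot touches nothing.
It fails at once if the knob is forced while it is still held in a notch (over 20 N on the index plate, about 0.4 N m on the knob) (contact force between timer_foot and index_plate above 20 N).
It fails at once if the outer heat ring is turned by more than 5 degrees (its pointer moves more than 2.5 mm) (distance of ring_mark from where it was at the start of the episode above 0.0025 m).
It fails at once if the card reader, the red tin or the price card is shifted by more than 30 mm (distance of any of card_reader, price_card, tip_tin from where it was at the start of the episode above 0.03 m).
It also fails if it takes over 69 s, if anything falls off the work surface, if the arm or the gripper's body presses on something with over 40 N, if the wrist force passes 120 N, or if a joint passes its speed limit or range.

### The arm

A 6-joint arm with a two-finger parallel gripper is mounted at the origin on the work surface; the furniture and walls round the work are solid. World frame = base frame: x ahead of the robot, y to its left, z up, the work surface at z = 0. Lengths are in mm, angles in rad, forces in N, time in s.
With the tool pointing down it reaches from about 375 to 975 mm from the base axis. Payload 3.8 kg.
Tool frame: the origin (TCP) lies at the very end of the fingers, on their centre line; the grasp point (between the pads) lies 19 mm behind it; z points along the fingers, y is the line along which they close (so a half turn about z gives the same grasp; the last joint's range is limited). The gripper opens to 85 mm and grips with 20 to 120 N. Pads are 22 mm wide; open, the fingers measure 114 mm over their backs; the gripper's body (76 mm by 85 mm) begins 54 mm behind the grasp point. The pads swing forward as they close: fully open they stand 13 mm farther back than shut.
Start: joints at [-1.379, 0.264, 1.604, -0, 1.274, -0.037], TCP at [153.091, -657.405, 231.28] pointing down, gripper open.
Joint ranges: [-2.63, 2.63], [-0.94, 2.18], [0.31, 2.57], [-1.31, 4.45], [0, 2.66], [-2.55, 2.55]. Speed limits (rad/s): [2.57, 2.57, 3.14, 3.14, 3.14, 3.14].

### API

Orientations are given as a 3x3 rotation matrix whose columns are the frame's x, y, z axes.
In Python, from plant import ctrl gives the robot as it stands.
- The arm moves only by the tool step_arm, never from a script. Its argument "commands" is a list of rows, each an object with "dr": the turn, a rotation vector about the tool's x, y, z in rad, a list of three; "linear": the shift along the tool's x, y, z in cm, a list of three; "jaw": the opening, from 0 (shut) to 1 (fully open). A call has exactly 10 rows; each row shifts and turns the commanded pose from where the row before left it, along the tool's axes as they then stand; what a row does not reach is not made up. A row lasts 1/8 s, in which the tool goes at most 62.5 mm and 10.7 degrees, less where a joint would pass 70% of its speed; a pose out of reach is approached as far as the arm can. A call is refused whole if a number of a shift passes 6.25 or a number of a turn 0.188, either way. A call with a gripper value outside its range is refused whole. The fingers move at their own pace and stop on an object; the grip force is fixed at half the most. Time passes only in rows, so rows that do not move let the fingers close, or fill a call up. It gives the time, the measured TCP pose, the force, the opening and the grip force at its end, in the units of the state.
- ctrl.get_obs(): the state, without advancing time (a new reading comes with each control period).
- ctrl.grab_frame(name): name is "side" or "top"; returns a dict with "pixels" (400x640x3 uint8, red, green, blue), "depth" (400x640 float32, mm along the optical axis (not along the pixel's ray), 0 where there is no reading), "vertical_fov" (degrees; the focal length in pixels is half the picture's height over the tangent of half this angle, whatever the lens; pixels are square), "cx", "cy" (the principal point, pixels), "distortion" ([k1, k2, p1, p2, k3] as OpenCV has them; the pictures are not rectified), "eye" and "attitude" of the camera in the world. Camera axes: x right, y down, z forward; pixel columns grow to the right and rows downward; lengths in mm; the calibration is good to about 2 mm. A picture is of the moment at which its call begins.
- ctrl.hand_in(): hands the job in; it is judged then, once.
The state is a dict: "clock": time; "joints": joint angles; "joint_vel": joint speeds; "effort": joint torques, N m; "tcp_pos": TCP position; "tool_rot": TCP orientation; "contact_force": force on the tool from outside, world axes, zero at the start; "ft_torque": the same for the moment, N m; "width": opening from 0.0 (shut) to 1.0 (fully open); "finger_force": force on a finger pad.
Only numpy, scipy, OpenCV 4.12 (cv2) and the standard library are available. Lean on these libraries where they do the work, as an engineer would, in place of code of your own. Each camera call takes 0.05 s, during which the arm holds its last target. There are 200 camera calls.

## Working session

There is one attempt and no reset: what is moved stays moved. The work goes in short steps, Python scripts to look and compute and a tool call to move; the robot and the scene stay as the last step left them, time stands still between calls to the robot, and variables do not carry over. Pictures are saved under pics/ and viewed, at most 10 in all, crops included, and the job is handed in when it is done.

Besides the shell and the picture viewer there is one more tool, called after "Request:" as name(argument=value, ...), one argument or row to a line, values as JSON. step_arm: Moves the arm, as the interface text tells. Its arguments: {"type":"object","properties":{"commands":{"type":"array","items":{"type":"object","properties":{"dr":{"type":"array","items":{"type":"number"}},"linear":{"type":"array","items":{"type":"number"}},"jaw":{"type":"number"}}}}},"required":["commands"]}

```bash
ls; mkdir -p pics; cat > h.py <<'E'
import numpy as np, cv2, pickle
from plant import ctrl
def grab(n,f=None):
    d=ctrl.grab_frame(n); pickle.dump(d,open(n+'.pkl','wb'))
    if f: cv2.imwrite('pics/'+f,d['pixels'][:,:,::-1])
    return d
def load(n): return pickle.load(open(n+'.pkl','rb'))
def K(d):
    h=d['pixels'].shape[0]; f=h/2/np.tan(np.radians(d['vertical_fov'])/2)
    return np.array([[f,0,d['cx']],[0,f,d['cy']],[0,0,1.]])
def rays(d,uv):
    p=cv2.undistortPoints(np.array(uv,float).reshape(-1,1,2),K(d),np.array(d['distortion'],float)).reshape(-1,2)
    return np.c_[p,np.ones(len(p))]@np.array(d['attitude']).T
def plane(d,uv,z):
    r=rays(d,uv); e=np.array(d['eye']); return e+r*((z-e[2])/r[:,2])[:,None]
def pts(d,uv):
    uv=np.array(uv).reshape(-1,2); z=np.array([d['depth'][int(v),int(u)] for u,v in uv]); return np.array(d['eye'])+rays(d,uv)*z[:,None]
def proj(d,X):
    R=np.array(d['attitude']).T; t=-R@np.array(d['eye'])
    return cv2.projectPoints(np.array(X,float).reshape(-1,3),cv2.Rodrigues(R)[0],t,K(d),np.array(d['distortion'],float))[0].reshape(-1,2)
E
python3 - <<'E'
from h import *
for n in('side','top'):
    d=grab(n,n+'0.png'); print(n,d['vertical_fov'],d['cx'],d['cy'],d['eye'],np.round(d['attitude'],3).tolist(),d['distortion'])
print(ctrl.get_obs())
E
```

```text
pics
side 48.36896019131274 317.0208420713497 205.00943499239088 [  133.70413999 -1260.94190448   665.93189402] [[0.959, -0.102, 0.264], [-0.282, -0.407, 0.869], [0.019, -0.908, -0.419]] [-0.08551648  0.          0.          0.          0.        ]
top 50.08871833068841 320.5894350592109 202.2227635258705 [ 442.22657593  -62.05331175 1213.77952722] [[0.014, -0.998, 0.054], [-1.0, -0.014, 0.003], [-0.003, -0.054, -0.999]] [-0.09419441  0.          0.          0.          0.        ]
{'clock': 0.1, 'joints': array([-1.37885315e+00,  2.64665014e-01,  1.60524333e+00,  4.32269921e-05,
        1.27367574e+00, -3.69413990e-02]), 'joint_vel': array([ 0.00018409, -0.00064562, -0.0024352 ,  0.00034543, -0.0006995 ,
        0.00116984]), 'effort': array([ 9.56102740e-04, -5.16706574e+01, -3.68589413e+01, -2.12366035e-05,
        6.30435461e-03,  1.86400757e-05]), 'tcp_pos': array([ 153.01205017, -656.75844072,  230.09195242]), 'tool_rot': array([[ 9.73922980e-01,  2.26878632e-01, -3.39323184e-04],
       [ 2.26878857e-01, -9.73921009e-01,  1.96273504e-03],
       [ 1.14828662e-04, -1.98853801e-03, -9.99998016e-01]]), 'contact_force': array([ 0.42760115, -0.1257763 ,  0.91375252]), 'ft_torque': array([ 0.0054521 ,  0.00419856, -0.02841004]), 'finger_force': 0.0, 'width': 0.9969132285154554}
```

View pics/side0.png

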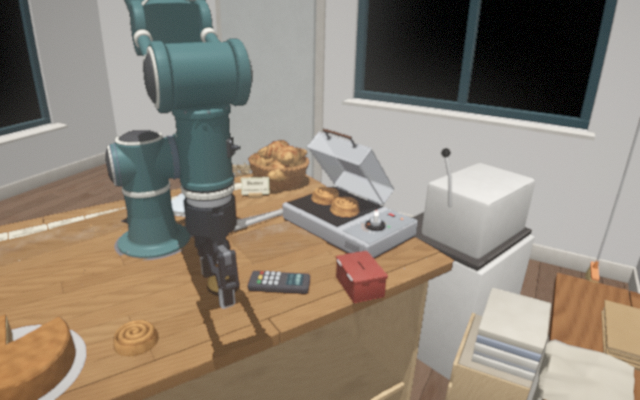

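View pics/top0.png

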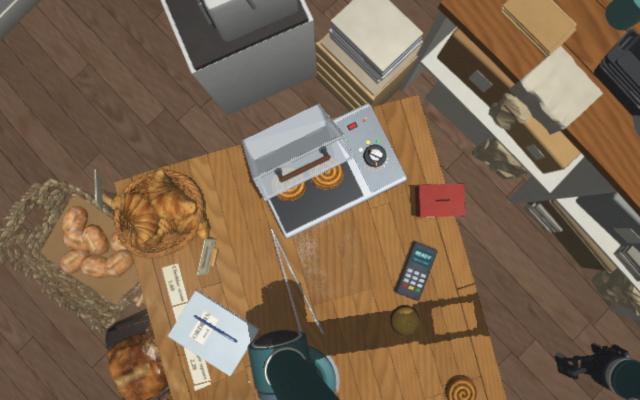

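The top view shows the warmer centred near (325,170), with the knob at about (375,156), the handle bar at about (303,165), the tin at (441,200) and the reader at (416,270). I'll zoom in on the warmer next.

```bash
python3 - <<'E'
from h import *
d=load('top'); im=d['pixels'][90:245,235:475,::-1]
cv2.imwrite('pics/topz.png',cv2.resize(im,None,fx=3.3,fy=3.3,interpolation=cv2.INTER_CUBIC))
# candidates
for uv in [(288,235),(407,179),(366,105),(375,156)]: print(uv,pts(d,uv).round(1),plane(d,[uv],62).round(1))
s=load('side'); im=s['pixels'][120:260,270:430,::-1]
cv2.imwrite('pics/sidez.png',cv2.resize(im,None,fx=4,fy=4,interpolation=cv2.INTER_CUBIC))
E
```

```text
(288, 235) [[415.1  28.1  62. ]] [[415.1  28.1  62. ]]
(407, 179) [[ 5.777e+02 -3.040e+02  5.000e-01]] [[ 570.9 -291.8   62. ]]
(366, 105) [[ 774.8 -179.6   57.4]] [[ 773.4 -179.1   62. ]]
(375, 156) [[ 626.8 -200.2   95.7]] [[ 632.4 -204.3   62. ]]
```

View pics/topz.png

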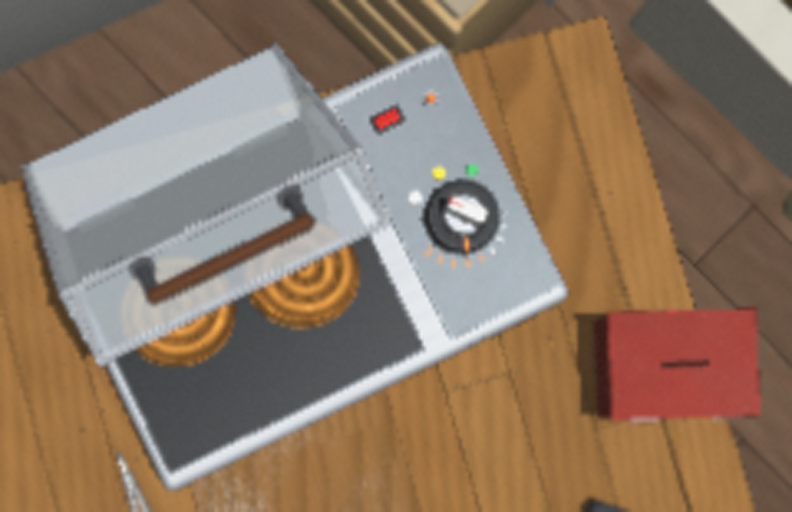

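View pics/sidez.png

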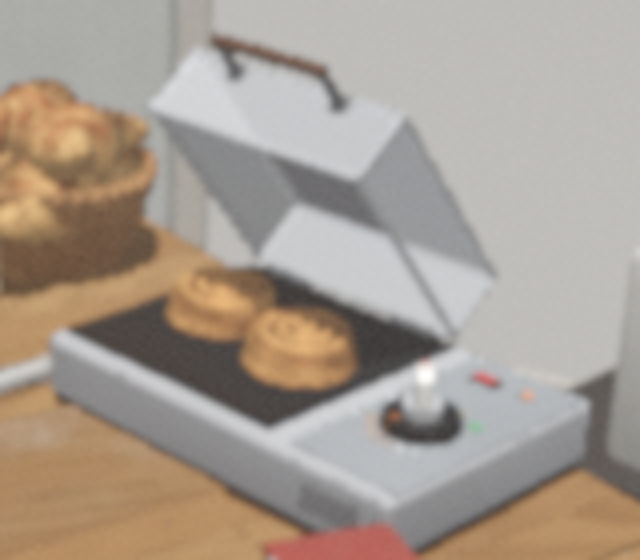

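```bash
cat > m.py <<'E'
from h import *
d=load('top'); v,u=np.mgrid[90:245,235:420]; uv=np.c_[u.ravel(),v.ravel()]
P=pts(d,uv); m=(P[:,2]>54)&(P[:,2]<70)
mask=np.zeros((400,640),np.uint8); mask[uv[m,1],uv[m,0]]=1
n,l,st,_=cv2.connectedComponentsWithStats(mask); k=1+np.argmax(st[1:,4]); 
sel=l[uv[:,1],uv[:,0]]==k
Q=plane(d,uv[sel],62); r=cv2.minAreaRect(Q[:,:2].astype(np.float32)); print('rect',r,cv2.boxPoints(r).round(1).tolist(), 'medz',np.median(P[sel,2]))
hsv=cv2.cvtColor(d['pixels'],cv2.COLOR_RGB2HSV)
def blob(lo,hi,x0,y0,x1,y1,z,show=''):
    mm=cv2.inRange(hsv,lo,hi); b=np.zeros_like(mm); b[y0:y1,x0:x1]=mm[y0:y1,x0:x1]
    yy,xx=np.nonzero(b)
    if len(xx)==0: print(show,'none'); return None
    p=plane(d,[[xx.mean(),yy.mean()]],z)[0]; print(show,len(xx),xx.mean().round(1),yy.mean().round(1),p.round(1)); return p
y=blob((22,100,120),(35,255,255),360,135,376,147,64,'yellow')
g=blob((50,100,80),(85,255,255),370,135,388,147,64,'green')
w=blob((0,0,205),(180,30,255),355,145,364,154,64,'white')
ring=blob((0,0,0),(180,255,85),358,138,392,170,78.5,'ring')
o=blob((5,120,120),(18,255,255),372,158,380,168,78.5,'mark')
# handle
mm=cv2.inRange(hsv,(0,80,30),(18,255,140)); b=np.zeros_like(mm); b[150:185,275:332]=mm[150:185,275:332]
yy,xx=np.nonzero(b); H=pts(d,np.c_[xx,yy]); print('handle z', np.percentile(H[:,2],[5,25,50,75,95]).round(1), len(H))
H=H[H[:,2]>150]; print(len(H),H.mean(0).round(1),H.min(0).round(),H.max(0).round())
a=np.linalg.svd(H-H.mean(0))[2][0]; t=(H-H.mean(0))@a; print('dir',a.round(3),'mid',(H.mean(0)+a*(t.max()+t.min())/2).round(1),'len',np.ptp(t))
E
python3 m.py
```

```text
rect ((592.9937133789062, -75.7984619140625), (239.5674591064453, 369.21490478515625), 26.777751922607422) [[402.8999938964844, 35.0], [569.2000122070312, -294.6000061035156], [783.0999755859375, -186.60000610351562], [616.7999877929688, 143.0]] medz 64.84099126324236
yellow 11 367.4 142.1 [ 669.9 -183.1   64. ]
green 8 377.5 141.0 [ 673.3 -210.7   64. ]
white 13 360.4 149.4 [ 649.5 -164.3   64. ]
ring 206 372.8 155.2 [ 631.8 -196.4   78.5]
mark 4 376.0 163.5 [ 609.4 -205.1   78.5]
handle z [ 84.5 304.2 306.3 307.7 309.5] 260
210 [564.6 -24.1 306.8] [537. -76. 302.] [593.  28. 312.]
dir [-0.452  0.892  0.003] mid [564.3 -23.7 306.8] len 116.4316308413174
```

Request:
step_arm(
  commands=[
    {"linear":[0,0,-4.3],"dr":[0,0,-0.08],"jaw":0},
    {"linear":[0,0,-4.3],"dr":[0,0,-0.08],"jaw":0},
    {"linear":[0,0,-4.4],"dr":[0,0,-0.08],"jaw":0},
    {"linear":[4.8,-2.7,0],"dr":[0,0,0],"jaw":0},
    {"linear":[4.8,-2.7,0],"dr":[0,0,0],"jaw":0},
    {"linear":[4.8,-2.7,0],"dr":[0,0,0],"jaw":0},
    {"linear":[4.8,-2.7,0],"dr":[0,0,0],"jaw":0},
    {"linear":[4.8,-2.7,0],"dr":[0,0,0],"jaw":0},
    {"linear":[4.8,-2.7,0],"dr":[0,0,0],"jaw":0},
    {"linear":[4.8,-2.7,0],"dr":[0,0,0],"jaw":0},
  ],
)

```text
clock: 1.35
tcp_pos: [368.0, -335.2, 360.8]
tool_rot: [[0.892, 0.452, -0.0], [0.452, -0.892, 0.0], [-0.0, -0.0, -1.0]]
contact_force: [0.3, -0.7, 0.2]
width: 0.007
finger_force: 0.0
```

Request:
step_arm(
  commands=[
    {"linear":[4.8,-2.7,0],"jaw":0},
    {"linear":[4.8,-2.7,0],"jaw":0},
    {"linear":[4.8,-2.7,0],"jaw":0},
    {"linear":[4.8,-2.7,0],"jaw":0},
    {"linear":[4.8,-2.7,0],"jaw":0},
    {"linear":[4.8,-2.7,0],"jaw":0},
    {"linear":[4.8,-2.7,0],"jaw":0},
    {"linear":[0,0,1],"jaw":0},
    {"linear":[0,0,1],"jaw":0},
    {"linear":[0,0,0],"jaw":0},
  ],
)

```text
invalid input at $.commands[0]: expected keys dr, linear, jaw
```

Request:
step_arm(
  commands=[
    {"linear":[4.8,-2.7,0],"dr":[0,0,0],"jaw":0},
    {"linear":[4.8,-2.7,0],"dr":[0,0,0],"jaw":0},
    {"linear":[4.8,-2.7,0],"dr":[0,0,0],"jaw":0},
    {"linear":[4.8,-2.7,0],"dr":[0,0,0],"jaw":0},
    {"linear":[4.8,-2.7,0],"dr":[0,0,0],"jaw":0},
    {"linear":[4.8,-2.7,0],"dr":[0,0,0],"jaw":0},
    {"linear":[4.8,-2.7,0],"dr":[0,0,0],"jaw":0},
    {"linear":[0,0,1],"dr":[0,0,0],"jaw":0},
    {"linear":[0,0,1],"dr":[0,0,0],"jaw":0},
    {"linear":[0,0,0],"dr":[0,0,0],"jaw":0},
  ],
)

```text
clock: 2.6
tcp_pos: [580.4, -17.6, 339.5]
tool_rot: [[0.893, 0.451, -0.003], [0.451, -0.893, -0.0], [-0.003, -0.001, -1.0]]
contact_force: [-0.1, 0.2, 0.2]
width: -0.001
finger_force: 0.0
```

Request:
step_arm(
  commands=[
    {"linear":[0.3,0,0],"dr":[0,0,0],"jaw":0},
    {"linear":[0,0,1.3],"dr":[0,0,0],"jaw":0},
    {"linear":[0,0,1.3],"dr":[0,0,0],"jaw":0},
    {"linear":[0,0,1.3],"dr":[0,0,0],"jaw":0},
    {"linear":[0,0,1.2],"dr":[0,0,0],"jaw":0},
    {"linear":[0,0,0],"dr":[0,0,0],"jaw":0},
    {"linear":[0,0,0],"dr":[0,0,0],"jaw":0},
    {"linear":[0,0,0],"dr":[0,0,0],"jaw":0},
    {"linear":[-0.2,0,0],"dr":[0,0,0],"jaw":0},
    {"linear":[-0.2,0,0],"dr":[0,0,0],"jaw":0},
  ],
)

```text
clock: 3.85
tcp_pos: [580.9, -17.1, 290.6]
tool_rot: [[0.892, 0.452, 0.001], [0.452, -0.892, -0.0], [0.0, 0.0, -1.0]]
contact_force: [-0.7, -0.1, 0.1]
width: -0.002
finger_force: 0.0
```

```bash
python3 - <<'E'
from h import *
d=grab('top'); 
im=d['pixels'][90:245,235:475,::-1]
s=grab('side'); im2=s['pixels'][100:255,270:430,::-1]
cv2.imwrite('pics/h1.png',np.hstack([cv2.resize(im[:, :160],None,fx=2.4,fy=2.4),cv2.resize(im2,None,fx=2.4,fy=2.4)]))
th=.925;c=np.array([594.2,-75.7])
for t in (0.925,0.9,.8,.6,.4,.3,.2,.1,0): 
    f=t+.217; u=102-260.1*np.cos(f); z=64+260.1*np.sin(f); print(t,round(u,1),round(z,1),(c+np.array([.893,.451])*u+np.array([-.451,.893])*59.3).round(1))
E
```

```text
0.925 -6.1 300.6 [562.  -25.5]
0.9 -12.0 297.8 [556.7 -28.2]
0.8 -34.8 285.2 [536.4 -38.4]
0.6 -76.0 253.6 [499.6 -57. ]
0.4 -110.1 214.5 [469.1 -72.4]
0.3 -124.1 192.6 [456.6 -78.7]
0.2 -135.8 169.3 [446.2 -84. ]
0.1 -145.1 145.1 [437.8 -88.2]
0 -152.0 120.0 [431.7 -91.3]
```

View pics/h1.png

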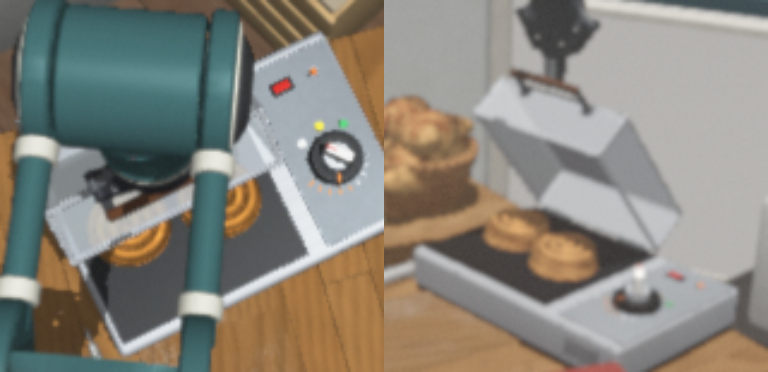

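The closed finger is behind the wooden bar: at about (105,190) in the left crop and (553,70) in the right. Next I pull the bar along its arc.

Request:
step_arm(
  commands=[
    {"linear":[-1.1,0,0.55],"dr":[0,0,0],"jaw":0},
    {"linear":[-1.1,0,0.55],"dr":[0,0,0],"jaw":0},
    {"linear":[-1.1,0,0.6],"dr":[0,0,0],"jaw":0},
    {"linear":[-1.0,0,0.8],"dr":[0,0,0],"jaw":0},
    {"linear":[-1.0,0,0.8],"dr":[0,0,0],"jaw":0},
    {"linear":[-1.0,0,0.8],"dr":[0,0,0],"jaw":0},
    {"linear":[-1.1,0,0.8],"dr":[0,0,0],"jaw":0},
    {"linear":[-1.1,0,1.3],"dr":[0,0,0],"jaw":0},
    {"linear":[-1.1,0,1.3],"dr":[0,0,0],"jaw":0},
    {"linear":[-1.1,0,1.3],"dr":[0,0,0],"jaw":0},
  ],
)

```text
clock: 5.2
tcp_pos: [486.7, -64.6, 201.2]
tool_rot: [[0.892, 0.451, 0.005], [0.451, -0.892, 0.002], [0.005, -0.0, -1.0]]
contact_force: [12.7, 6.5, -8.4]
width: 0.001
finger_force: 7.4
```

Request:
step_arm(
  commands=[
    {"linear":[-0.55,0,0.9],"dr":[0,0,0],"jaw":0},
    {"linear":[-0.5,0,0.9],"dr":[0,0,0],"jaw":0},
    {"linear":[-0.5,0,0.9],"dr":[0,0,0],"jaw":0},
    {"linear":[-0.5,0,0.9],"dr":[0,0,0],"jaw":0},
    {"linear":[-0.5,0,0.9],"dr":[0,0,0],"jaw":0},
    {"linear":[0.5,0,0],"dr":[0,0,0],"jaw":0},
    {"linear":[0,0,-1.5],"dr":[0,0,0],"jaw":0},
    {"linear":[0,0,-1.5],"dr":[0,0,0],"jaw":0},
    {"linear":[0,0,-0.5],"dr":[0,0,0],"jaw":0},
    {"linear":[0,0,0],"dr":[0,0,0],"jaw":0},
  ],
)

```text
clock: 6.45
tcp_pos: [467.6, -74.9, 193.4]
tool_rot: [[0.892, 0.452, 0.002], [0.452, -0.892, -0.001], [0.001, 0.001, -1.0]]
contact_force: [0.2, -0.0, -0.3]
width: -0.001
finger_force: 0.0
```

```bash
cat > hd.py <<'E'
from h import *
d=grab('top'); hsv=cv2.cvtColor(d['pixels'],cv2.COLOR_RGB2HSV)
v,u=np.mgrid[150:235,260:345]; uv=np.c_[u.ravel(),v.ravel()]; P=pts(d,uv)
c=np.array([594.2,-75.7]); L=(P[:,:2]-c)@np.array([[.893,-.451],[.451,.893]])
h=hsv[uv[:,1],uv[:,0]].astype(int)
m=(h[:,0]<18)&(h[:,1]>80)&(h[:,2]<140)&(L[:,0]<-100)&(abs(L[:,1]-59)<70)&(P[:,2]>90)&(P[:,2]<230)
print(m.sum()); 
for k in range(0,m.sum(),max(1,m.sum()//12)): print(L[m][k].round(),P[m][k].round())
print(np.median(L[m],0),np.median(P[m],0))
o=ctrl.get_obs(); print(o['tcp_pos'],o['contact_force'],(o['tcp_pos'][:2]-c)@np.array([[.893,-.451],[.451,.893]]))
E
python3 hd.py
```

```text
13
[-128.  120.] [426. -26. 166.]
[-129.  118.] [426. -29. 164.]
[-131.  121.] [423. -27. 168.]
[-132.  119.] [423. -29. 166.]
[-133.  117.] [423. -31. 165.]
[-134.  115.] [423. -34. 165.]
[-135.  112.] [423. -36. 166.]
[-136.  110.] [423. -39. 164.]
[-137.  108.] [423. -41. 167.]
[-134.  120.] [421. -29. 166.]
[-135.  118.] [421. -31. 164.]
[-136.  116.] [421. -34. 163.]
[-137.  113.] [421. -36. 164.]
[-133.80533681  116.76042307] [423.19847123 -31.32658305 164.94935724]
[467.14781888 -74.76455237 192.6889633 ] [ 0.42096507 -0.82538352 -0.22352899] [-113.03571086   58.13588842]
```

Request:
step_arm(
  commands=[
    {"linear":[-2.4,0,0],"dr":[0,0,0],"jaw":0},
    {"linear":[0,0,0],"dr":[0,0,0],"jaw":0},
    {"linear":[0,0,1],"dr":[0,0,0],"jaw":0},
    {"linear":[0,0,1],"dr":[0,0,0],"jaw":0},
    {"linear":[-0.2,0,0.8],"dr":[0,0,0],"jaw":0},
    {"linear":[-0.3,0,0.8],"dr":[0,0,0],"jaw":0},
    {"linear":[-0.3,0,0.8],"dr":[0,0,0],"jaw":0},
    {"linear":[-0.3,0,0.8],"dr":[0,0,0],"jaw":0},
    {"linear":[-0.2,0,0.7],"dr":[0,0,0],"jaw":0},
    {"linear":[0,0,0.4],"dr":[0,0,0],"jaw":0},
  ],
)

```text
clock: 7.75
tcp_pos: [433.6, -91.5, 128.7]
tool_rot: [[0.892, 0.452, -0.001], [0.452, -0.892, -0.0], [-0.001, -0.0, -1.0]]
contact_force: [-2.4, -0.5, 6.2]
width: 0.001
finger_force: 3.8
```

Request:
step_arm(
  commands=[
    {"linear":[0,0,0.1],"dr":[0,0,0],"jaw":0},
    {"linear":[0,0,0.1],"dr":[0,0,0],"jaw":0},
    {"linear":[0,0,0.1],"dr":[0,0,0],"jaw":0},
    {"linear":[0,0,0.1],"dr":[0,0,0],"jaw":0},
    {"linear":[0,0,0],"dr":[0,0,0],"jaw":0},
    {"linear":[0,0,0],"dr":[0,0,0],"jaw":0},
    {"linear":[0,0,0],"dr":[0,0,0],"jaw":0},
    {"linear":[0,0,0],"dr":[0,0,0],"jaw":0},
    {"linear":[0,0,0],"dr":[0,0,0],"jaw":0},
    {"linear":[0,0,0],"dr":[0,0,0],"jaw":0},
  ],
)

```text
clock: 9.0
tcp_pos: [433.8, -91.7, 128.2]
tool_rot: [[0.892, 0.452, -0.001], [0.452, -0.892, -0.001], [-0.002, -0.0, -1.0]]
contact_force: [-11.7, 0.3, 21.6]
width: 0.004
finger_force: 11.1
```

Request:
step_arm(
  commands=[
    {"linear":[0,0,-5.0],"dr":[0,0,0],"jaw":0},
    {"linear":[3.2,4.7,0],"dr":[0,0,0],"jaw":0},
    {"linear":[3.2,4.7,0],"dr":[0,0,0],"jaw":0},
    {"linear":[3.2,4.7,0],"dr":[0,0,0],"jaw":0},
    {"linear":[3.2,4.7,0],"dr":[0,0,0],"jaw":0.45},
    {"linear":[0,0,0],"dr":[0,0,-0.175],"jaw":0.45},
    {"linear":[0,0,0],"dr":[0,0,-0.175],"jaw":0.45},
    {"linear":[0,0,0],"dr":[0,0,-0.174],"jaw":0.45},
    {"linear":[0,0,0],"dr":[0,0,-0.174],"jaw":0.45},
    {"linear":[0,0,0],"dr":[0,0,0],"jaw":0.45},
  ],
)

```text
clock: 10.25
tcp_pos: [633.3, -201.2, 174.9]
tool_rot: [[0.395, 0.919, -0.0], [0.919, -0.395, 0.0], [-0.0, -0.0, -1.0]]
contact_force: [0.9, 0.6, 0.1]
width: 0.445
finger_force: 0.0
```

```bash
python3 - <<'E'
from h import *
s=grab('side'); a=s['pixels'][120:250,270:430,::-1]
t=grab('top'); b=t['pixels'][90:250,240:420,::-1]
cv2.imwrite('pics/h2.png',np.hstack([cv2.resize(a,(400,360)),cv2.resize(b,(400,360))]))
o=ctrl.get_obs(); print(o['tcp_pos'],o['contact_force'],o['ft_torque'],o['width'],np.arctan2(o['tool_rot'][1,0],o['tool_rot'][0,0]),o['joints'])
E
```

```text
[ 633.24368355 -201.20570643  175.01490518] [-0.56567469  1.0073904  -0.27931733] [-0.0455465   0.02927252  0.03822734] 0.4537631541077894 1.1637411549179237 [-3.45127550e-01  2.82471744e-01  1.68643672e+00 -1.29505764e-05
  1.17300974e+00  6.19326456e-02]
```

View pics/h2.png

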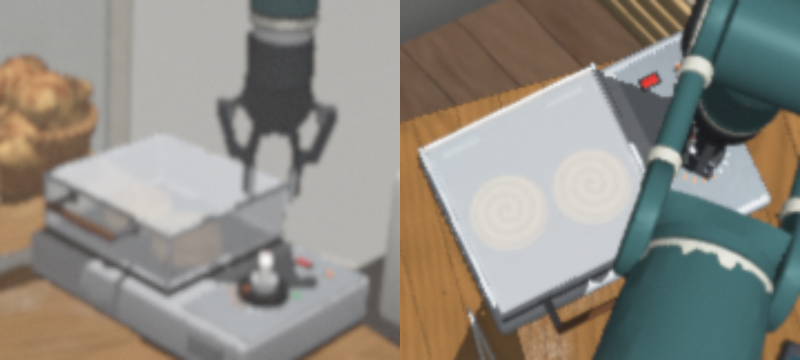

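The side crop shows the hood shut (front edge flush, around (110,235)) and the open fingers straight above the white knob (265,262).

Request:
step_arm(
  commands=[
    {"linear":[0,0,1.6],"dr":[0,0,0],"jaw":0.45},
    {"linear":[0,0,1.6],"dr":[0,0,0],"jaw":0.45},
    {"linear":[0,0,1.6],"dr":[0,0,0],"jaw":0.45},
    {"linear":[0,0,1.6],"dr":[0,0,0],"jaw":0.45},
    {"linear":[0,0,1.6],"dr":[0,0,0],"jaw":0.45},
    {"linear":[0,0,0.1],"dr":[0,0,0],"jaw":0.3},
    {"linear":[0,0,0],"dr":[0,0,0],"jaw":0.3},
    {"linear":[0,0,0],"dr":[0,0,0],"jaw":0.3},
    {"linear":[0,0,0],"dr":[0,0,0],"jaw":0.3},
    {"linear":[0,0,0],"dr":[0,0,0],"jaw":0.3},
  ],
)

```text
clock: 11.6
tcp_pos: [633.6, -201.3, 94.9]
tool_rot: [[0.393, 0.919, 0.001], [0.919, -0.393, -0.0], [0.0, 0.001, -1.0]]
contact_force: [0.3, 0.1, -0.5]
width: 0.303
finger_force: 0.0
```

```bash
cat > o.py <<'E'
from h import *
o=ctrl.get_obs(); R=o['tool_rot']
print(o['clock'],o['tcp_pos'].round(2),'F',o['contact_force'].round(2),'Ft',(R.T@o['contact_force']).round(2),'T',o['ft_torque'].round(3),'w',round(o['width'],3),'ff',o['finger_force'],'yaw',round(np.arctan2(R[1,0],R[0,0]),4))
E
cat > o2.py <<'E'
from h import *
s=grab('side'); a=s['pixels'][180:240,340:410,::-1]; cv2.imwrite('pics/k_%d.png'%int(ctrl.get_obs()['clock']*100),cv2.resize(a,None,fx=8,fy=8,interpolation=cv2.INTER_CUBIC))
E
python3 o.py; python3 o2.py; ls pics
```

```text
11.6 [ 633.61 -201.3    94.87] F [ 0.27  0.08 -0.48] Ft [0.18 0.21 0.48] T [ 0.025 -0.016 -0.025] w 0.303 ff 0.0 yaw 1.1668
h1.png
h2.png
k_1165.png
side0.png
sidez.png
top0.png
topz.png
```

Request:
step_arm(
  commands=[
    {"linear":[0,0,0],"dr":[0,0,0],"jaw":0.2},
    {"linear":[0,0,0],"dr":[0,0,0],"jaw":0.17},
    {"linear":[0,0,0],"dr":[0,0,0],"jaw":0.16},
    {"linear":[0,0,0],"dr":[0,0,0],"jaw":0.15},
    {"linear":[0,0,0],"dr":[0,0,0],"jaw":0.14},
    {"linear":[0,0,0],"dr":[0,0,0],"jaw":0.13},
    {"linear":[0,0,0],"dr":[0,0,0],"jaw":0.12},
    {"linear":[0,0,0],"dr":[0,0,0],"jaw":0.1},
    {"linear":[0,0,0],"dr":[0,0,0],"jaw":0.1},
    {"linear":[0,0,0],"dr":[0,0,0],"jaw":0.1},
  ],
)

```text
clock: 12.9
tcp_pos: [633.1, -201.2, 94.4]
tool_rot: [[0.393, 0.919, -0.0], [0.92, -0.393, 0.0], [-0.0, -0.0, -1.0]]
contact_force: [-3.2, 0.6, 3.1]
width: 0.124
finger_force: 60.2
```

```bash
python3 o.py
```

```text
12.9 [ 633.08 -201.18   94.37] F [-3.2   0.61  3.1 ] Ft [-0.7  -3.19 -3.1 ] T [ 0.073  0.534 -0.06 ] w 0.124 ff 60.23490250110626 yaw 1.1668
```

Request:
step_arm(
  commands=[
    {"linear":[0,0,0.05],"dr":[0,0,0],"jaw":0.1},
    {"linear":[0,0,0.05],"dr":[0,0,0],"jaw":0.1},
    {"linear":[0,0,0.05],"dr":[0,0,0],"jaw":0.1},
    {"linear":[0,0,0.05],"dr":[0,0,0],"jaw":0.1},
    {"linear":[0,0,0],"dr":[0,0,0],"jaw":0.1},
    {"linear":[0,0,0],"dr":[0,0,0],"jaw":0.1},
    {"linear":[0,0,0],"dr":[0,0,0],"jaw":0.1},
    {"linear":[0,0,0],"dr":[0,0,0],"jaw":0.1},
    {"linear":[0,0,0],"dr":[0,0,0],"jaw":0.1},
    {"linear":[0,0,0],"dr":[0,0,0],"jaw":0.1},
  ],
)

```text
clock: 14.15
tcp_pos: [633.2, -201.2, 92.2]
tool_rot: [[0.393, 0.92, -0.0], [0.92, -0.393, 0.0], [-0.0, -0.0, -1.0]]
contact_force: [-3.9, 1.0, 3.8]
width: 0.124
finger_force: 60.3
```

```bash
python3 o.py
```

```text
14.15 [ 633.16 -201.17   92.24] F [-3.87  1.02  3.85] Ft [-0.58 -3.96 -3.85] T [ 0.2    0.83  -0.036] w 0.124 ff 60.30091881752014 yaw 1.1669
```

Request:
step_arm(
  commands=[
    {"linear":[0,0,0.05],"dr":[0,0,0],"jaw":0.1},
    {"linear":[0,0,0.05],"dr":[0,0,0],"jaw":0.1},
    {"linear":[0,0,0],"dr":[0,0,0],"jaw":0.1},
    {"linear":[0,0,0],"dr":[0,0,0],"jaw":0.1},
    {"linear":[0,0,0],"dr":[0,0,0],"jaw":0.1},
    {"linear":[0,0,0],"dr":[0,0,0],"jaw":0.1},
    {"linear":[0,0,0],"dr":[0,0,0],"jaw":0.1},
    {"linear":[0,0,0],"dr":[0,0,0],"jaw":0.1},
    {"linear":[0,0,0],"dr":[0,0,0],"jaw":0.1},
    {"linear":[0,0,0],"dr":[0,0,0],"jaw":0.1},
  ],
)

```text
clock: 15.4
tcp_pos: [633.2, -201.2, 91.2]
tool_rot: [[0.393, 0.92, -0.0], [0.92, -0.393, 0.0], [-0.0, -0.0, -1.0]]
contact_force: [-4.5, 1.0, 4.1]
width: 0.121
finger_force: 60.3
```

```bash
python3 o.py
```

```text
15.4 [ 633.15 -201.16   91.23] F [-4.49  0.99  4.08] Ft [-0.85 -4.52 -4.07] T [ 0.224  0.918 -0.042] w 0.121 ff 60.32711148262024 yaw 1.1668
```

Request:
step_arm(
  commands=[
    {"linear":[0,0,0.05],"dr":[0,0,0],"jaw":0.1},
    {"linear":[0,0,0.05],"dr":[0,0,0],"jaw":0.1},
    {"linear":[0,0,0],"dr":[0,0,0],"jaw":0.1},
    {"linear":[0,0,0],"dr":[0,0,0],"jaw":0.1},
    {"linear":[0,0,0],"dr":[0,0,0],"jaw":0.1},
    {"linear":[0,0,0],"dr":[0,0,0],"jaw":0.1},
    {"linear":[0,0,0],"dr":[0,0,0],"jaw":0.1},
    {"linear":[0,0,0],"dr":[0,0,0],"jaw":0.1},
    {"linear":[0,0,0],"dr":[0,0,0],"jaw":0.1},
    {"linear":[0,0,0],"dr":[0,0,0],"jaw":0.1},
  ],
)

```text
clock: 16.65
tcp_pos: [633.2, -201.2, 90.3]
tool_rot: [[0.393, 0.92, -0.0], [0.92, -0.393, 0.0], [-0.0, -0.0, -1.0]]
contact_force: [-5.5, 1.9, 3.1]
width: 0.123
finger_force: 60.3
```

Request:
step_arm(
  commands=[
    {"linear":[0,0,0.05],"dr":[0,0,0],"jaw":0.1},
    {"linear":[0,0,0.05],"dr":[0,0,0],"jaw":0.1},
    {"linear":[0,0,0],"dr":[0,0,0],"jaw":0.1},
    {"linear":[0,0,0],"dr":[0,0,0],"jaw":0.1},
    {"linear":[0,0,0],"dr":[0,0,0],"jaw":0.1},
    {"linear":[0,0,0],"dr":[0,0,0],"jaw":0.1},
    {"linear":[0,0,0],"dr":[0,0,0],"jaw":0.1},
    {"linear":[0,0,0],"dr":[0,0,0],"jaw":0.1},
    {"linear":[0,0,0],"dr":[0,0,0],"jaw":0.1},
    {"linear":[0,0,0],"dr":[0,0,0],"jaw":0.1},
  ],
)

```text
clock: 17.9
tcp_pos: [633.2, -201.2, 89.3]
tool_rot: [[0.393, 0.919, -0.0], [0.919, -0.393, 0.0], [-0.0, -0.0, -1.0]]
contact_force: [-5.1, 1.9, 3.5]
width: 0.12
finger_force: 60.4
```

Request:
step_arm(
  commands=[
    {"linear":[0,0,0.05],"dr":[0,0,0],"jaw":0.1},
    {"linear":[0,0,0.05],"dr":[0,0,0],"jaw":0.1},
    {"linear":[0,0,0],"dr":[0,0,0],"jaw":0.1},
    {"linear":[0,0,0],"dr":[0,0,0],"jaw":0.1},
    {"linear":[0,0,0],"dr":[0,0,0],"jaw":0.1},
    {"linear":[0,0,0],"dr":[0,0,0],"jaw":0.1},
    {"linear":[0,0,0],"dr":[0,0,0],"jaw":0.1},
    {"linear":[0,0,0],"dr":[0,0,0],"jaw":0.1},
    {"linear":[0,0,0],"dr":[0,0,0],"jaw":0.1},
    {"linear":[0,0,0],"dr":[0,0,0],"jaw":0.1},
  ],
)

```text
clock: 19.15
tcp_pos: [633.2, -201.2, 88.4]
tool_rot: [[0.393, 0.92, -0.0], [0.92, -0.393, 0.0], [-0.0, -0.0, -1.0]]
contact_force: [-5.9, 1.2, 4.5]
width: 0.126
finger_force: 60.4
```

```bash
python3 o.py
```

```text
19.15 [ 633.16 -201.19   88.37] F [-5.9   1.18  4.49] Ft [-1.23 -5.89 -4.49] T [ 0.214  0.956 -0.017] w 0.126 ff 60.38355767726898 yaw 1.1668
```

Request:
step_arm(
  commands=[
    {"linear":[0,0,0.05],"dr":[0,0,0],"jaw":0.1},
    {"linear":[0,0,0.05],"dr":[0,0,0],"jaw":0.1},
    {"linear":[0,0,0],"dr":[0,0,0],"jaw":0.1},
    {"linear":[0,0,0],"dr":[0,0,0],"jaw":0.1},
    {"linear":[0,0,0],"dr":[0,0,0],"jaw":0.1},
    {"linear":[0,0,0],"dr":[0,0,0],"jaw":0.1},
    {"linear":[0,0,0],"dr":[0,0,0],"jaw":0.1},
    {"linear":[0,0,0],"dr":[0,0,0],"jaw":0.1},
    {"linear":[0,0,0],"dr":[0,0,0],"jaw":0.1},
    {"linear":[0,0,0],"dr":[0,0,0],"jaw":0.1},
  ],
)

```text
clock: 20.4
tcp_pos: [633.2, -201.2, 87.4]
tool_rot: [[0.393, 0.919, -0.0], [0.919, -0.393, 0.0], [-0.0, -0.0, -1.0]]
contact_force: [-5.2, 1.0, 4.6]
width: 0.122
finger_force: 60.4
```

Request:
step_arm(
  commands=[
    {"linear":[0,0,0.05],"dr":[0,0,0],"jaw":0.1},
    {"linear":[0,0,0.05],"dr":[0,0,0],"jaw":0.1},
    {"linear":[0,0,0],"dr":[0,0,0],"jaw":0.1},
    {"linear":[0,0,0],"dr":[0,0,0],"jaw":0.1},
    {"linear":[0,0,0],"dr":[0,0,0],"jaw":0.1},
    {"linear":[0,0,0],"dr":[0,0,0],"jaw":0.1},
    {"linear":[0,0,0],"dr":[0,0,0],"jaw":0.1},
    {"linear":[0,0,0],"dr":[0,0,0],"jaw":0.1},
    {"linear":[0,0,0],"dr":[0,0,0],"jaw":0.1},
    {"linear":[0,0,0],"dr":[0,0,0],"jaw":0.1},
  ],
)

```text
clock: 21.65
tcp_pos: [633.2, -201.2, 86.8]
tool_rot: [[0.393, 0.919, -0.0], [0.919, -0.393, 0.0], [-0.0, -0.0, -1.0]]
contact_force: [-5.9, 0.9, 5.5]
width: 0.12
finger_force: 60.7
```

Request:
step_arm(
  commands=[
    {"linear":[0,0,0.05],"dr":[0,0,0],"jaw":0.1},
    {"linear":[0,0,0],"dr":[0,0,0],"jaw":0.1},
    {"linear":[0,0,0],"dr":[0,0,0],"jaw":0.1},
    {"linear":[0,0,0],"dr":[0,0,0],"jaw":0.1},
    {"linear":[0,0,0],"dr":[0,0,0],"jaw":0.1},
    {"linear":[0,0,0],"dr":[0,0,0],"jaw":0.1},
    {"linear":[0,0,0],"dr":[0,0,0],"jaw":0.1},
    {"linear":[0,0,0],"dr":[0,0,0],"jaw":0.1},
    {"linear":[0,0,0],"dr":[0,0,0],"jaw":0.1},
    {"linear":[0,0,0],"dr":[0,0,0],"jaw":0.1},
  ],
)

```text
clock: 22.9
tcp_pos: [633.2, -201.2, 86.7]
tool_rot: [[0.393, 0.92, -0.0], [0.92, -0.393, 0.0], [-0.0, -0.0, -1.0]]
contact_force: [-7.6, 2.2, 8.1]
width: 0.122
finger_force: 61.0
```

```bash
python3 o.py
```

```text
22.9 [ 633.21 -201.2    86.69] F [-7.59  2.22  8.08] Ft [-0.94 -7.86 -8.08] T [0.386 1.238 0.028] w 0.122 ff 60.96415400505066 yaw 1.1668
```

Request:
step_arm(
  commands=[
    {"linear":[0,-0.05,-0.05],"dr":[0,0,0],"jaw":0.1},
    {"linear":[0,-0.03,-0.07],"dr":[0,0,0],"jaw":0.1},
    {"linear":[0,0,0],"dr":[0,0,0],"jaw":0.1},
    {"linear":[0,0,0],"dr":[0,0,0.02],"jaw":0.1},
    {"linear":[0,0,0],"dr":[0,0,0.02],"jaw":0.1},
    {"linear":[0,0,0],"dr":[0,0,0.02],"jaw":0.1},
    {"linear":[0,0,0],"dr":[0,0,0],"jaw":0.1},
    {"linear":[0,0,0],"dr":[0,0,0],"jaw":0.1},
    {"linear":[0,0,0],"dr":[0,0,0],"jaw":0.1},
    {"linear":[0,0,0],"dr":[0,0,0],"jaw":0.1},
  ],
)

```text
clock: 24.15
tcp_pos: [633.0, -201.1, 87.2]
tool_rot: [[0.447, 0.894, 0.001], [0.894, -0.447, -0.0], [0.0, 0.001, -1.0]]
contact_force: [-0.6, -1.0, 4.7]
width: 0.12
finger_force: 60.4
```

```bash
python3 o.py
```

```text
24.15 [ 633.02 -201.1    87.24] F [-0.55 -1.03  4.69] Ft [-1.16 -0.03 -4.69] T [-0.221  0.066 -0.034] w 0.12 ff 60.447328090667725 yaw 1.1068
```

Request:
step_arm(
  commands=[
    {"linear":[0,0,0],"dr":[0,0,0.01],"jaw":0.1},
    {"linear":[0,0,0],"dr":[0,0,0.01],"jaw":0.1},
    {"linear":[0,0,0],"dr":[0,0,0.01],"jaw":0.1},
    {"linear":[0,0,0],"dr":[0,0,0],"jaw":0.1},
    {"linear":[0,0,0],"dr":[0,0,0],"jaw":0.1},
    {"linear":[0,0,0],"dr":[0,0,0],"jaw":0.1},
    {"linear":[0,0,0],"dr":[0,0,0],"jaw":0.1},
    {"linear":[0,0,0],"dr":[0,0,0],"jaw":0.1},
    {"linear":[0,0,0],"dr":[0,0,0],"jaw":0.1},
    {"linear":[0,0,0],"dr":[0,0,0],"jaw":0.1},
  ],
)

```text
clock: 25.4
tcp_pos: [632.9, -201.1, 87.2]
tool_rot: [[0.474, 0.88, 0.001], [0.88, -0.474, -0.0], [0.0, 0.001, -1.0]]
contact_force: [2.8, -1.6, 4.7]
width: 0.121
finger_force: 60.4
```

```bash
python3 o.py
```

```text
25.4 [ 632.92 -201.08   87.19] F [ 2.83 -1.58  4.65] Ft [-0.05  3.24 -4.65] T [-0.414 -0.482 -0.001] w 0.121 ff 60.442169308662415 yaw 1.0768
```

Request:
step_arm(
  commands=[
    {"linear":[0,0,0],"dr":[0,0,0.01],"jaw":0.1},
    {"linear":[0,0,0],"dr":[0,0,0.01],"jaw":0.1},
    {"linear":[0,0,0],"dr":[0,0,0],"jaw":0.1},
    {"linear":[0,0,0],"dr":[0,0,0],"jaw":0.1},
    {"linear":[0,0,0],"dr":[0,0,0],"jaw":0.1},
    {"linear":[0,0,0],"dr":[0,0,0],"jaw":0.1},
    {"linear":[0,0,0],"dr":[0,0,0],"jaw":0.1},
    {"linear":[0,0,0],"dr":[0,0,0],"jaw":0.1},
    {"linear":[0,0,0],"dr":[0,0,0],"jaw":0.1},
    {"linear":[0,0,0],"dr":[0,0,0],"jaw":0.1},
  ],
)

```text
clock: 26.65
tcp_pos: [632.9, -201.0, 87.1]
tool_rot: [[0.492, 0.871, 0.001], [0.871, -0.492, -0.0], [0.0, 0.001, -1.0]]
contact_force: [3.8, -2.6, 4.7]
width: 0.122
finger_force: 60.4
```

```bash
python3 o.py
```

```text
26.65 [ 632.86 -201.05   87.15] F [ 3.81 -2.62  4.75] Ft [-0.41  4.61 -4.74] T [-0.622 -0.782 -0.036] w 0.122 ff 60.440218448638916 yaw 1.0568
```

Request:
step_arm(
  commands=[
    {"linear":[0,0.04,-0.015],"dr":[0,0,0.01],"jaw":0.1},
    {"linear":[0,0,0],"dr":[0,0,0.01],"jaw":0.1},
    {"linear":[0,0,0],"dr":[0,0,0.01],"jaw":0.1},
    {"linear":[0,0,0],"dr":[0,0,0.01],"jaw":0.1},
    {"linear":[0,0,0],"dr":[0,0,0.01],"jaw":0.1},
    {"linear":[0,0,0],"dr":[0,0,0.01],"jaw":0.1},
    {"linear":[0,0,0],"dr":[0,0,0.01],"jaw":0.1},
    {"linear":[0,0,0],"dr":[0,0,0.01],"jaw":0.1},
    {"linear":[0,0,0],"dr":[0,0,0],"jaw":0.1},
    {"linear":[0,0,0],"dr":[0,0,0],"jaw":0.1},
  ],
)

```text
clock: 27.9
tcp_pos: [632.9, -201.1, 87.1]
tool_rot: [[0.56, 0.829, -0.0], [0.829, -0.56, 0.0], [0.0, -0.0, -1.0]]
contact_force: [3.7, -2.5, 4.3]
width: 0.124
finger_force: 60.4
```

```bash
python3 o.py
```

```text
27.9 [ 632.9  -201.08   87.13] F [ 3.66 -2.49  4.31] Ft [-0.01  4.43 -4.31] T [-0.399 -0.698 -0.002] w 0.124 ff 60.442290902137756 yaw 0.9767
```

Request:
step_arm(
  commands=[
    {"linear":[0,0.04,-0.015],"dr":[0,0,0.08],"jaw":0.1},
    {"linear":[0,0,0],"dr":[0,0,0.08],"jaw":0.1},
    {"linear":[0,0,0],"dr":[0,0,0.08],"jaw":0.1},
    {"linear":[0,0,0],"dr":[0,0,0.08],"jaw":0.1},
    {"linear":[0,0,0],"dr":[0,0,0.08],"jaw":0.1},
    {"linear":[0,0,0],"dr":[0,0,0.08],"jaw":0.1},
    {"linear":[0,0,0],"dr":[0,0,0.08],"jaw":0.1},
    {"linear":[0,0,0],"dr":[0,0,0.08],"jaw":0.1},
    {"linear":[0,0,0],"dr":[0,0,0],"jaw":0.1},
    {"linear":[0,0,0],"dr":[0,0,0],"jaw":0.1},
  ],
)

```text
clock: 29.15
tcp_pos: [633.0, -201.2, 87.2]
tool_rot: [[0.943, 0.332, -0.0], [0.332, -0.943, 0.0], [-0.0, -0.0, -1.0]]
contact_force: [3.8, -2.1, 4.6]
width: 0.127
finger_force: 60.5
```

```bash
python3 o.py
```

```text
29.15 [ 633.04 -201.21   87.15] F [ 3.78 -2.09  4.64] Ft [ 2.87  3.22 -4.64] T [-0.39  -0.6   -0.043] w 0.127 ff 60.4544073343277 yaw 0.3381
```

Request:
step_arm(
  commands=[
    {"linear":[0,0,0],"dr":[0,0,0.08],"jaw":0.1},
    {"linear":[0,0,0],"dr":[0,0,0.08],"jaw":0.1},
    {"linear":[0,0,0],"dr":[0,0,0.08],"jaw":0.1},
    {"linear":[0,0,0],"dr":[0,0,0.08],"jaw":0.1},
    {"linear":[0,0,0],"dr":[0,0,0.08],"jaw":0.1},
    {"linear":[0,0,0],"dr":[0,0,0.08],"jaw":0.1},
    {"linear":[0,0,0],"dr":[0,0,0.07],"jaw":0.1},
    {"linear":[0,0,0],"dr":[0,0,0.022],"jaw":0.1},
    {"linear":[0,0,0],"dr":[0,0,0],"jaw":0.1},
    {"linear":[0,0,0],"dr":[0,0,0],"jaw":0.1},
  ],
)

```text
clock: 30.4
tcp_pos: [633.1, -201.4, 87.2]
tool_rot: [[0.973, -0.232, -0.0], [-0.232, -0.973, -0.0], [-0.0, 0.0, -1.0]]
contact_force: [3.4, -3.3, 5.2]
width: 0.124
finger_force: 60.4
```

```bash
python3 o.py
```

```text
30.4 [ 633.1  -201.36   87.23] F [ 3.39 -3.26  5.21] Ft [ 4.05  2.38 -5.21] T [-0.513 -0.48   0.031] w 0.124 ff 60.434927344322205 yaw -0.2343
```

Request:
step_arm(
  commands=[
    {"linear":[0,0,-0.1],"dr":[0,0,0],"jaw":0.1},
    {"linear":[0,0,-0.1],"dr":[0,0,0],"jaw":0.1},
    {"linear":[0,0,-0.1],"dr":[0,0,0],"jaw":0.1},
    {"linear":[0,0,-0.1],"dr":[0,0,0],"jaw":0.1},
    {"linear":[0,0,-0.1],"dr":[0,0,0],"jaw":0.1},
    {"linear":[0,0,-0.1],"dr":[0,0,0],"jaw":0.1},
    {"linear":[0,0,-0.1],"dr":[0,0,0],"jaw":0.1},
    {"linear":[0,0,0],"dr":[0,0,0],"jaw":0.1},
    {"linear":[0,0,0],"dr":[0,0,0],"jaw":0.1},
    {"linear":[0,0,0],"dr":[0,0,0],"jaw":0.1},
  ],
)

```text
clock: 31.65
tcp_pos: [633.1, -201.4, 94.2]
tool_rot: [[0.972, -0.233, -0.0], [-0.233, -0.972, -0.0], [-0.0, 0.0, -1.0]]
contact_force: [1.3, -4.2, 2.7]
width: 0.122
finger_force: 60.3
```

```bash
python3 o.py
```

```text
31.65 [ 633.1  -201.39   94.16] F [ 1.35 -4.16  2.73] Ft [ 2.28  3.73 -2.73] T [-0.658 -0.378  0.03 ] w 0.122 ff 60.27624249458313 yaw -0.2352
```

Request:
step_arm(
  commands=[
    {"linear":[0,0,-0.05],"dr":[0,0,0],"jaw":0.1},
    {"linear":[0,0,0],"dr":[0,0,0],"jaw":0.16},
    {"linear":[0,0,0],"dr":[0,0,0],"jaw":0.25},
    {"linear":[0,0,0],"dr":[0,0,0],"jaw":0.45},
    {"linear":[0,0,0],"dr":[0,0,0],"jaw":0.45},
    {"linear":[0,0,-1],"dr":[0,0,0],"jaw":0.45},
    {"linear":[0,0,-2],"dr":[0,0,0],"jaw":0.45},
    {"linear":[0,0,-4],"dr":[0,0,0],"jaw":0.45},
    {"linear":[0,0,-4],"dr":[0,0,0],"jaw":0.45},
    {"linear":[0,0,-4],"dr":[0,0,0],"jaw":0.45},
  ],
)

```text
clock: 32.9
tcp_pos: [633.6, -201.5, 248.4]
tool_rot: [[0.972, -0.233, 0.002], [-0.233, -0.972, -0.001], [0.003, 0.0, -1.0]]
contact_force: [-0.5, -0.0, -0.3]
width: 0.449
finger_force: 0.0
```

Request:
step_arm(
  commands=[
    {"linear":[-5,0,-2],"dr":[0,0,0],"jaw":0.45},
    {"linear":[-5,-1,-2],"dr":[0,0,0],"jaw":0.45},
    {"linear":[-5,-1,-2],"dr":[0,0,0],"jaw":0.45},
    {"linear":[-5,-1,0],"dr":[0,0,0],"jaw":0.45},
    {"linear":[0,5,0],"dr":[0,0,0],"jaw":0.45},
    {"linear":[0,5,0],"dr":[0,0,0],"jaw":0.45},
    {"linear":[0,5,0],"dr":[0,0,0],"jaw":0.45},
    {"linear":[0,5,0],"dr":[0,0,0],"jaw":0.45},
    {"linear":[0,5,0],"dr":[0,0,0],"jaw":0.45},
    {"linear":[0,0,0],"dr":[0,0,0],"jaw":0.45},
  ],
)

```text
clock: 34.15
tcp_pos: [386.6, -371.6, 306.5]
tool_rot: [[0.971, -0.237, 0.001], [-0.237, -0.971, -0.002], [0.002, 0.002, -1.0]]
contact_force: [-0.2, 1.0, 0.3]
width: 0.449
finger_force: 0.0
```

```bash
python3 - <<'E'
from h import *
s=grab('side'); a=s['pixels'][140:250,290:430,::-1]
t=grab('top'); b=t['pixels'][90:230,250:410,::-1]
cv2.imwrite('pics/fin.png',np.hstack([cv2.resize(a,(400,360),interpolation=2),cv2.resize(b,(400,360),interpolation=2)]))
E
python3 m.py | grep -v rect; python3 o.py
```

```text
yellow 12 367.5 142.0 [ 670.1 -183.5   64. ]
green 8 377.5 141.0 [ 673.3 -210.7   64. ]
white 13 360.4 149.4 [ 649.5 -164.3   64. ]
ring 218 373.0 155.3 [ 631.4 -197.    78.5]
mark 4 376.0 163.5 [ 609.4 -205.1   78.5]
34.25 [ 387.41 -368.83  306.08] F [-0.28 -0.36  0.38] Ft [-0.18  0.41 -0.38] T [ 0.025 -0.037 -0.006] w 0.45 ff 0.0 yaw -0.2367Traceback (most recent call last):
  File "m.py", line 21, in <module>
    yy,xx=np.nonzero(b); H=pts(d,np.c_[xx,yy]); print('handle z', np.percentile(H[:,2],[5,25,50,75,95]).round(1), len(H))
                           ~~~^^^^^^^^^^^^^^^^
  File "h.py", line 17, in pts
    uv=np.array(uv).reshape(-1,2); z=np.array([d['depth'][int(v),int(u)] for u,v in uv]); return np.array(d['eye'])+rays(d,uv)*z[:,None]
                                                                                                                    ~~~~^^^^^^
  File "h.py", line 12, in rays
    p=cv2.undistortPoints(np.array(uv,float).reshape(-1,1,2),K(d),np.array(d['distortion'],float)).reshape(-1,2)
      ~~~~~~~~~~~~~~~~~~~^^^^^^^^^^^^^^^^^^^^^^^^^^^^^^^^^^^^^^^^^^^^^^^^^^^^^^^^^^^^^^^^^^^^^^^^^
cv2.error: OpenCV(4.12.0) /io/opencv/modules/calib3d/src/undistort.dispatch.cpp:347: error: (-215:Assertion failed) CV_IS_MAT(_src) && CV_IS_MAT(_dst) && (_src->rows == 1 || _src->cols == 1) && (_dst->rows == 1 || _dst->cols == 1) && _src->cols + _src->rows - 1 == _dst->rows + _dst->cols - 1 && (CV_MAT_TYPE(_src->type) == CV_32FC2 || CV_MAT_TYPE(_src->type) == CV_64FC2) && (CV_MAT_TYPE(_dst->type) == CV_32FC2 || CV_MAT_TYPE(_dst->type) == CV_64FC2) in function 'cvUndistortPointsInternal'
```

View pics/fin.png

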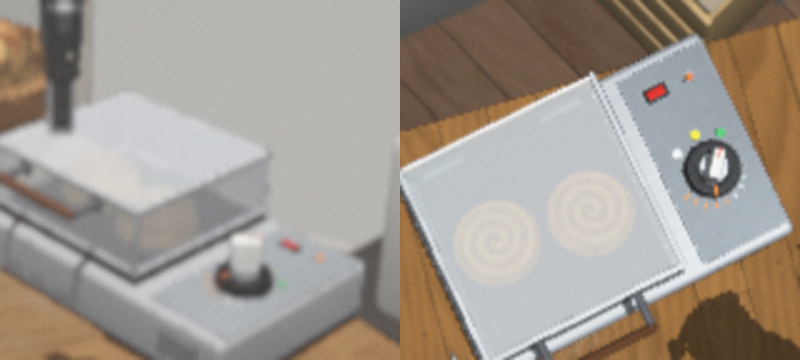

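The hood is shut. The knob at (717,162) in the right crop points to the green dot at (720,132), and the ring mark is still at pixel (376,163.5). I'll check the knob and hood heights before handing in.

```bash
python3 - <<'E'
from h import *
d=load('top'); v,u=np.mgrid[145:168,362:386]; P=pts(d,np.c_[u.ravel(),v.ravel()])[:,2]; print('knob top',np.sort(P)[-15:].round(1))
v,u=np.mgrid[115:220:4,255:355:4]; Q=pts(d,np.c_[u.ravel(),v.ravel()]); Q=Q[(Q[:,2]>115)&(Q[:,2]<160)]
A=np.c_[(Q[:,:2]-[594,-76])@np.array([.893,.451]),np.ones(len(Q))]; print(len(Q),np.linalg.lstsq(A,Q[:,2],rcond=None)[0])
E
```

```text
knob top [ 113.1  113.2  113.3  113.4  113.7  113.8  114.1  114.4  114.5  114.6
  114.7  115.7  116.2  117.2 1213.8]
452 [3.82011876e-03 1.33697283e+02]
```

Hood slope is about 0.004 rad, so it is shut. The knob top is at its full height of about 111.5 to 114. Handing in.

```bash
python3 -c "
from plant import ctrl
print(ctrl.hand_in())"
```

```text
the job is handed in; nothing more can be done
None
```

The job is handed in, though no verdict came back: the hood measures shut, the white knob is sprung up pointing at the green dot, the ring's pointer hasn't moved, and it took about 34 s.

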